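# Turn the board to the fume extractor and switch it on

## Robot

A 6-joint arm with a two-finger parallel gripper is mounted at the origin on the work surface. World frame = base frame: x ahead of the robot, y to its left, z up, the work surface at z = 0. Lengths are in m, angles in rad, forces in N, time in s.
With the tool pointing down it reaches from about 0.275 to 0.875 m from the base axis. Payload 12.5 kg.
Tool frame: the origin (TCP) lies midway between the tips of the shut fingers; the grasp point (between the pads) lies behind it (manip.grip_depth is the z of the grasp point in the tool frame, in m); z points along the fingers, y is the line along which they close (so a half turn about z gives the same grasp; the last joint's range is limited). The gripper opens to 85 mm and grips with 20 to 120 N. Pads are 22 mm wide; open, the fingers measure 114 mm over their backs; the gripper's body (76 mm by 85 mm) begins 54 mm behind the grasp point. The pads swing forward as they close: fully open they stand 13 mm farther back than shut.
Start: joints at [-1.341, 0.351, 1.652, -0, 1.139, -0.085], TCP at [0.17, -0.523, 0.231] pointing down, gripper open.
Joint ranges: [-2.75, 2.75], [-0.79, 2.1], [0.01, 2.65], [-1.57, 4.71], [0.07, 3.14], [-2.87, 2.87]. Speed limits (rad/s): [2.22, 2.22, 2.79, 3.14, 3.14, 3.14].

## Interface

Orientations are given as [roll, pitch, yaw] about the fixed x, y, z axes, in that order (R = Rz(yaw) Ry(pitch) Rx(roll)).
In Python, from cell import manip gives the robot as it stands.
- The arm moves only by the tool servo_tool, never from a script. Its argument "series" is a list of rows, each a list of 7 numbers: the closure, from 0 (fully open) to 1 (shut), then the shift along the tool's x, y, z in cm, then the turn, a rotation vector about the tool's x, y, z in degrees. In form: [[jaw, tx, ty, tz, rx, ry, rz], ...]. A call has exactly 8 rows; each row is the pose to reach, as a shift and turn from the pose commanded when the call began, along the tool's axes at that moment; what a row does not reach only later rows make up. A row lasts 1/10 s, in which the tool goes at most 50 mm and 8.59 degrees, less where a joint would pass 70% of its speed; a pose out of reach is approached as far as the arm can. A call with a gripper value outside its range is refused whole. The fingers move at their own pace and stop on an object; "force" is the grip in N (left out, the last holds). Time passes only in rows, so rows that repeat a pose let the fingers close, or fill a call up. It gives the time, the measured TCP pose, the force, the opening and the grip force at its end, in the units of the state.
- manip.sense(): the state, without advancing time (a new reading comes with each control period).
- manip.grab_frame(name): name is "scene" or "top"; returns (picture, depth): 480x640x3 uint8, red, green, blue; 480x640 float32, m along the optical axis (not along the pixel's ray), 0 where there is no reading.
- manip.calibration(name): a dict with "vertical_fov" (degrees; the focal length in pixels is half the picture's height over the tangent of half this angle, whatever the lens; pixels are square), "cx", "cy" (the principal point, pixels), "R" (3x3) and "t" (3): a world point X has camera coordinates R X + t. Camera axes: x right, y down, z forward; pixel columns grow to the right and rows downward; lengths in m; the calibration is good to about 2 mm. A picture is of the moment at which its call begins. calibration takes no time and is no camera call.
- manip.finish_job(): hands the job in; it is judged then, once.
The state is a dict: "t": time; "joint_positions": joint angles; "joint_vel": joint speeds; "tau": joint torques, N m; "eef_pos": TCP position; "tool_rot": TCP orientation; "ft_force": force on the tool from outside, world axes, zero at the start; "torque": the same for the moment, N m; "opening": opening from 0.0 (shut) to 1.0 (fully open); "finger_force": force on a finger pad.
Only numpy, scipy, OpenCV 4.12 (cv2) and the standard library are available. Lean on these libraries where they do the work, as an engineer would, in place of code of your own. Each camera call takes 0.05 s, during which the arm holds its last target. There are 200 camera calls.

## Task

With a fingertip, gently push the board holder's turntable round until the arm with the red post (the white connector side of the board) points straight at the middle of the round fume extractor, and let it rest there. Then gently push the orange toggle on top of the extractor all the way over, away from the robot, to switch it on. Only push with the finger: do not grip anything, do not lift the board holder or shove it out of place, and leave the iron stand, solder spool, cutters and parts box where they are.

Things in the scene. Friction and masses are not known exactly. Their poses are not given: they have to be found in the camera images.
- holder: Loose heavy foot of the board holder (about 1.2 kg with the turntable on it): dark steel disc 140 mm across, 18 mm high. Origin: centre of its underside, on the turntable's upright axis. It slides on the counter when pushed with more than about 5 N; it must stay where it is.
- turntable_centre (a point): On the turntable's upright axis, at the green board's top, 58 mm up. Its -x axis runs along the red arm. Four level arms in a cross (14 mm wide, 35 to 45 mm above the counter, reaching 106 mm from the axis), each with an upright post (15 mm diameter, top 100 mm up) 100 mm from the axis: one red, three black. Board 84 mm square, sides square to the arms; its parts reach 73 mm up.
- red_post (a point): Centre of the top of the red post, 100 mm from the turntable axis, 100 mm above the counter.
- turntable (a joint): Angle of the turntable in rad, growing anticlockwise seen from above; at 0 the red arm points along the holder's -x (roughly towards the robot). Turns both ways by a full turn (stops at -7 and 7 rad). About 0.5 N at a post moves it, and it stops where it is left.
- extractor: Round white fume extractor, a fixed canister 96 mm across and 80 mm high with slots all round. Origin: centre of its underside; it stands to the left or to the right of the board holder. Its +x axis is the direction in which the toggle is pushed.
- switch (a joint): Angle of the toggle in rad: 0 is off (leaning 0.5 rad towards the robot side, the extractor's -x), 1.0 is fully on (leaning 0.5 rad to the extractor's +x). It stays where it is left.
- switch_tip (a point): Centre of the toggle's orange ball, 26 mm across. It swings about a level axle 102 mm above the counter over the extractor's middle, 45 mm from it: 22 mm to the robot side and 141 mm up when off, 22 mm beyond and 141 mm up when on. About 1.5 N moves it. The black block under it is 70 mm long (along the push), 50 mm wide, top 105 mm up (115 mm at the axle).
- iron_stand: Loose soldering iron stand (leave it alone): dark round foot 84 mm across, upright steel holder and blue handle, 155 mm high. Origin: centre of the underside. It stands on the other side of the board holder from the extractor.
- spool: Loose solder spool, 56 mm across, 36 mm high (leave it alone). Origin: centre of the underside.
- cutters: Loose cutters with red handles lying flat, 135 mm long, 65 mm wide, 14 mm high (leave it alone). Origin: near the pivot, on the counter.
- parts_box: Loose clear open box of chips, 110 x 90 mm, 30 mm high (leave it alone). Origin: centre of the underside.
Not all that is in view belongs to the job. There is more than one size of the holder; the job needs the larger.

How it is judged:
On the way, in this order (a step that is already met when the one before it is completed fails the run):
1. the red arm points at the middle of the extractor and the turntable rests (y of extractor in the frame of turntable_centre between -0.03 and 0.03 m and x of extractor in the frame of turntable_centre below 0 m and velocity of joint turntable between -0.1 and 0.1 rad/s), for 0.4 s.
2. the toggle is pushed over to on (value of joint switch above 0.85 rad), for 0.2 s.
At the end, for the whole second after the job is handed in: Turntable at rest, the drawn-out line of its red arm passing within 30 mm of the extractor's middle, red post on that side; toggle at 0.85 rad or more of 1.0; holder and all four bystanders upright and within 20 mm of where they stood (y of extractor in the frame of turntable_centre between -0.03 and 0.03 m and x of extractor in the frame of turntable_centre below 0 m and velocity of joint turntable between -0.05 and 0.05 rad/s and value of joint switch above 0.85 rad and distance of each of holder, iron_stand, spool, cutters, parts_box from where it was at the start of the episode below 0.02 m and angle between holder's own z axis and vertical below 0.05 rad and angle between each of iron_stand, spool, cutters, parts_box's own z axis and vertical below 0.1 rad); the robot touches nothing.
It fails at once if the board holder is dragged (over 20 mm), lifted or tipped (distance of holder from where it was at the start of the episode above 0.02 m or angle between holder's own z axis and vertical above 0.1 rad).
It fails at once if the turntable is gripped or pushed with over 20 N (contact force between the fingers and holder above 20 N).
It fails at once if the toggle or extractor is gripped or rammed with over 35 N (contact force between the fingers and extractor above 35 N).
It fails at once if a bystander is moved over 20 mm (distance of any of iron_stand, spool, cutters, parts_box from where it was at the start of the episode above 0.02 m).
It also fails if it takes over 64 s, if anything falls off the work surface, if the arm or the gripper's body presses on something with over 40 N, if the wrist force passes 120 N, or if a joint passes its speed limit or range.

## Working session

There is one attempt and no reset: what is moved stays moved. The work goes in short steps, Python scripts to look and compute and a tool call to move; the robot and the scene stay as the last step left them, time stands still between calls to the robot, and variables do not carry over. Pictures are saved under pics/ and viewed, at most 10 in all, crops included, and the job is handed in when it is done.

Besides the shell and the picture viewer there is one more tool, called after "Emit:" in YAML: its name, and indented under it one key for each argument. servo_tool: Moves the arm, as the interface text tells. Its arguments: {"type":"object","properties":{"series":{"type":"array","items":{"type":"array","items":{"type":"number"}}},"force":{"type":"number"}},"required":["series"]}

```bash
mkdir -p pics; ls
cat > h.py <<'E'
import numpy as np,cv2
from cell import manip
def cloud(name):
    im,d=manip.grab_frame(name);c=manip.calibration(name)
    f=240/np.tan(np.radians(c["vertical_fov"])/2)
    v,u=np.mgrid[:480,:640]
    P=np.stack([(u-c["cx"])/f*d,(v-c["cy"])/f*d,d],-1)
    W=(P-np.array(c["t"]))@np.array(c["R"])
    W[d==0]=np.nan
    return im,d,W
E
python3 - <<'E'
from h import *
for n in("scene","top"):
    im,d,W=cloud(n);cv2.imwrite(f"pics/{n}0.png",im[:,:,::-1]);np.savez(f"{n}0.npz",im=im,W=W);c=manip.calibration(n);print(n,c)
print(manip.sense(),manip.grip_depth)
E
```

```text
pics
scene {'vertical_fov': 55.0472807178062, 'cx': 317.1595208317775, 'cy': 238.98114772157018, 'R': array([[ 0.69905914,  0.7149648 ,  0.01190238],
       [ 0.59945583, -0.576883  , -0.55485018],
       [-0.38983206,  0.39500804, -0.83186514]]), 't': array([-0.39313373, -0.27308716,  1.19549705])}
top {'vertical_fov': 46.75389842202456, 'cx': 314.9164846601539, 'cy': 236.64984158464944, 'R': array([[ 0.02744674, -0.99961065, -0.00502336],
       [-0.99563342, -0.02688831, -0.08939307],
       [ 0.08922319,  0.00745498, -0.99598376]]), 't': array([-0.008561  ,  0.58620453,  1.14161442])}
{'t': 0.1, 'joint_positions': array([-1.34060248e+00,  3.51195165e-01,  1.65233835e+00,  1.30991550e-05,
        1.13909517e+00, -8.45764689e-02]), 'joint_vel': array([-0.00069506, -0.00104403, -0.00149226, -0.0009894 ,  0.0022054 ,
       -0.00176808]), 'tau': array([ 5.14727762e-04, -5.06833756e+01, -2.91875410e+01, -1.07019830e-04,
        2.62906797e-03,  9.53985989e-06]), 'eef_pos': array([ 0.17025296, -0.52268424,  0.23081351]), 'tool_rot': array([-3.14056133e+00, -9.93686124e-05,  3.14764775e-01]), 'ft_force': array([-0.33767426,  0.78647148, -0.27216731]), 'torque': array([-0.0525683 ,  0.01183937,  0.01471772]), 'finger_force': 0.0, 'opening': 0.9999083905752965} -0.0187
```

View pics/scene0.png

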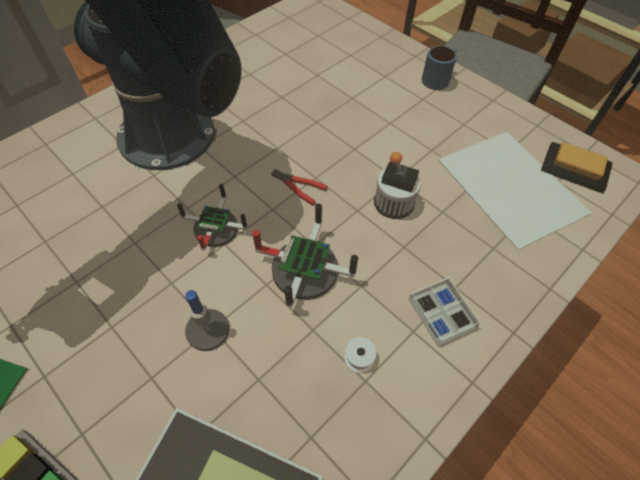

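View pics/top0.png

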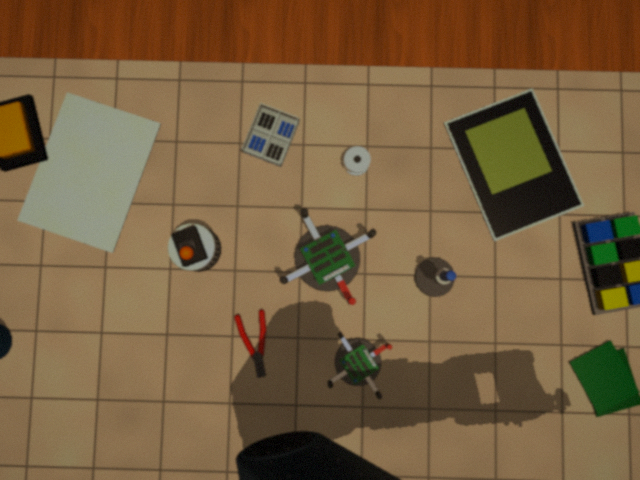

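The top view shows the large holder at about (327,255), with its red post at (348,298). The extractor is to the left at (193,246), its orange ball at (186,253). The small holder at (358,360) is a decoy. The red arm has to turn about 110° clockwise.

Run:
```python
from h import *
for n in("scene","top"):
    z=np.load(n+"0.npz");im=z["im"].astype(int);W=z["W"]
    if n=="top":
        p=lambda u,v:W[v,u]
        for nm,uv in dict(hold=(327,255),red=(348,298),extr=(193,246),ball=(186,253),iron=(434,277),small=(358,360),cut=(255,345)).items(): print(nm,p(*uv).round(3))
    r,g,b=im[...,0],im[...,1],im[...,2]
    H=W[...,2]
    x,y=W[...,0],W[...,1]
    roi=(x>.3)&(x<.85)&(y>-.35)&(y<.5)
    red=roi&(r>90)&(r>2.2*g)&(r>2.2*b)
    def comps(m,t,mn=6):
        k,l,s,c=cv2.connectedComponentsWithStats(m.astype(np.uint8))
        for i in range(1,k):
            if s[i,4]>=mn:
                q=W[l==i];print(n,t,c[i].round(1),s[i,4],"med",np.nanmedian(q,0).round(3),"min",np.nanmin(q,0).round(3),"max",np.nanmax(q,0).round(3))
    comps(red&(H>.085),"red post")
    comps(roi&(H>.085)&(H<.108),"top85-108")
    comps(roi&(H>.118),">118")
    m=roi&(H>.07)&(H<.09);comps(m,"70-90",40)
    comps(roi&(H>.012)&(H<.025),"12-25",100)
```

```text
scene red post [255.5 233.3] 30 med [ 0.46  -0.071  0.099] min [ 0.453 -0.076  0.092] max [ 0.465 -0.065  0.101]
scene top85-108 [400.2 176.9] 606 med [0.567 0.243 0.104] min [0.518 0.219 0.085] max [0.599 0.289 0.108]
scene top85-108 [318.7 207.2] 57 med [0.499 0.065 0.098] min [0.489 0.059 0.085] max [0.504 0.074 0.102]
scene top85-108 [256.3 234.2] 64 med [ 0.461 -0.07   0.098] min [ 0.452 -0.076  0.085] max [ 0.467 -0.063  0.101]
scene top85-108 [354.3 258.5] 67 med [0.634 0.027 0.098] min [0.626 0.022 0.086] max [0.64  0.037 0.102]
scene top85-108 [288.4 290. ] 71 med [ 0.597 -0.108  0.098] min [ 0.588 -0.115  0.085] max [ 0.602 -0.1    0.101]
scene top85-108 [199.1 312.2] 187 med [ 0.52  -0.253  0.094] min [ 0.499 -0.265  0.085] max [ 0.528 -0.233  0.107]
scene >118 [396.5 158.5] 146 med [0.547 0.244 0.148] min [0.531 0.234 0.119] max [0.556 0.257 0.157]
scene >118 [192.9 298.8] 210 med [ 0.518 -0.25   0.149] min [ 0.503 -0.259  0.118] max [ 0.523 -0.24   0.158]
scene 70-90 [397.3 188.4] 581 med [0.576 0.229 0.079] min [0.511 0.206 0.07 ] max [0.606 0.297 0.09 ]
scene 70-90 [35
[... 2850 characters left out ...]
0.073  0.018] min [ 0.489 -0.087  0.012] max [ 0.57  -0.047  0.023]
top 12-25 [319.1 282.3] 377 med [ 0.49  -0.002  0.018] min [ 0.475 -0.046  0.012] max [0.516 0.039 0.023]
top 12-25 [426.5 284.5] 112 med [ 0.494 -0.231  0.014] min [ 0.475 -0.251  0.012] max [ 0.511 -0.208  0.019]
top 12-25 [261.4 325.3] 122 med [0.397 0.114 0.014] min [0.367 0.106 0.012] max [0.43  0.123 0.021]
top 12-25 [249.9 344.2] 282 med [0.352 0.134 0.014] min [0.315 0.11  0.012] max [0.418 0.173 0.019]
top 12-25 [361.7 344.4] 127 med [ 0.365 -0.099  0.014] min [ 0.349 -0.122  0.012] max [ 0.375 -0.068  0.019]
top 12-25 [339.7 359.5] 114 med [ 0.335 -0.05   0.014] min [ 0.306 -0.068  0.012] max [ 0.358 -0.039  0.023]
```

Emit:
servo_tool:
  series:
    - [1, 1, -0.7, 0, 0, 0, 1]
    - [1, 4, -2.9, 0, 0, 0, 4]
    - [1, 7.5, -5.4, 0, 0, 0, 7]
    - [1, 11, -7.9, 0, 0, 0, 10]
    - [1, 14.5, -10.5, 0, 0, 0, 13]
    - [1, 18, -13, 0, 0, 0, 16]
    - [1, 20.5, -14.8, 0, 0, 0, 18]
    - [1, 21.4, -15.5, 0, 0, 0, 18]

```text
t: 0.9
eef_pos: [0.3268, -0.3073, 0.2312]
tool_rot: [-3.141, 0.0, 0.002]
ft_force: [-0.4, -1.4, -0.1]
opening: -0.006
finger_force: 0.0
```

Run:
```python
from h import *
z=np.load("top0.npz");W=z["W"]
H=W[...,2];x,y=W[...,0],W[...,1]
m=(abs(x-.556)<.06)&(abs(y-.256)<.06)&(H>.098)&(H<.11)
print(cv2.minAreaRect((W[m][:,:2]*1000).astype(np.float32)))
z2=np.load("scene0.npz");W2=z2["W"]
m2=(abs(W2[...,0]-.556)<.06)&(abs(W2[...,1]-.256)<.06)&(W2[...,2]>.098)&(W2[...,2]<.11)
print(cv2.minAreaRect((W2[m2][:,:2]*1000).astype(np.float32)))
c=manip.calibration("top");f=240/np.tan(np.radians(c["vertical_fov"])/2)
R,t=np.array(c["R"]),np.array(c["t"])
d=R.T@np.array([(185.8-c["cx"])/f,(252.3-c["cy"])/f,1]);o=-R.T@t
print("ball",o+d*(.141-o[2])/d[2])
s=manip.sense();print(s["t"],s["eef_pos"],s["tool_rot"])
C=np.array([.545,-.02])
for a in range(230,89,-10):print(a,(100*C+10*np.array([np.cos(np.radians(a)),np.sin(np.radians(a))])).round(1))
```

```text
((555.3952026367188, 256.22650146484375), (70.45435333251953, 50.567665100097656), 23.265398025512695)
((558.0586547851562, 254.4696807861328), (70.2436294555664, 52.34803009033203), 22.593130111694336)
ball [0.53960153 0.25009278 0.141     ]
0.9 [ 0.32679493 -0.30732847  0.23118641] [-3.14102721e+00  1.32441383e-04  2.20780115e-03]
230 [48.1 -9.7]
220 [46.8 -8.4]
210 [45.8 -7. ]
200 [45.1 -5.4]
190 [44.7 -3.7]
180 [44.5 -2. ]
170 [44.7 -0.3]
160 [45.1  1.4]
150 [45.8  3. ]
140 [46.8  4.4]
130 [48.1  5.7]
120 [49.5  6.7]
110 [51.1  7.4]
100 [52.8  7.8]
90 [54.5  8. ]
```

Emit:
servo_tool:
  series:
    - [1, 1, -1.4, 0, 0, 0, 0]
    - [1, 3.5, -4.8, 0, 0, 0, 0]
    - [1, 6.2, -8.5, 0, 0, 0, 0]
    - [1, 9, -12.3, 0, 0, 0, 0]
    - [1, 11.8, -16.1, 0, 0, 0, 0]
    - [1, 14, -19.1, 0, 0, 0, 0]
    - [1, 15.2, -20.7, 0, 0, 0, 0]
    - [1, 15.4, -21.0, 0, 0, 0, 0]

```text
t: 1.7
eef_pos: [0.4805, -0.0983, 0.231]
tool_rot: [-3.141, 0.0, 0.003]
ft_force: [-0.1, -0.7, 0.2]
opening: -0.002
finger_force: 0.0
```

Emit:
servo_tool:
  series:
    - [1, 0, 0, 0.8, 0, 0, 0]
    - [1, 0, 0, 3, 0, 0, 0]
    - [1, 0, 0, 6, 0, 0, 0]
    - [1, 0, 0, 9, 0, 0, 0]
    - [1, 0, 0, 12, 0, 0, 0]
    - [1, 0, 0, 14.8, 0, 0, 0]
    - [1, 0, 0, 16, 0, 0, 0]
    - [1, 0, 0, 16.3, 0, 0, 0]

```text
t: 2.5
eef_pos: [0.4787, -0.0999, 0.0672]
tool_rot: [-3.141, 0.002, -0.0]
ft_force: [0.1, 0.5, 0.9]
opening: -0.001
finger_force: 0.0
```

Emit:
servo_tool:
  series:
    - [1, -0.3, -0.3, 0, 0, 0, 0]
    - [1, -0.55, -0.5, 0, 0, 0, 0]
    - [1, -0.9, -0.9, 0, 0, 0, 0]
    - [1, -1.25, -1.3, 0, 0, 0, 0]
    - [1, -1.6, -1.7, 0, 0, 0, 0]
    - [1, -1.9, -2.1, 0, 0, 0, 0]
    - [1, -2.2, -2.55, 0, 0, 0, 0]
    - [1, -2.45, -3.0, 0, 0, 0, 0]

```text
t: 3.3
eef_pos: [0.4549, -0.0688, 0.0683]
tool_rot: [-3.142, 0.0, 0.001]
ft_force: [0.6, -0.2, 0.0]
opening: -0.001
finger_force: 0.2
```

```bash
cat >> h.py <<'E'
def posts(tag=None):
    im,d,W=cloud("top")
    if tag: cv2.imwrite(f"pics/{tag}.png",im[:,:,::-1])
    x,y,H=W[...,0],W[...,1],W[...,2];i=im.astype(int);r,g,b=i[...,0],i[...,1],i[...,2]
    m=(np.hypot(x-.545,y+.02)<.13)&(H>.085)&(H<.11)&(r>90)&(r>2.2*g)&(r>2.2*b)
    p=np.nanmedian(W[m],0) if m.any() else np.full(3,np.nan)
    print("red",p.round(3),m.sum(),"ang",np.degrees(np.arctan2(p[1]+.02,p[0]-.545))%360)
    s=manip.sense();print(s["t"],s["eef_pos"].round(4),s["ft_force"].round(1))
E
python3 -c "
from h import *
posts('a')"
```

```text
red [nan nan nan] 0 ang nan
3.35 [ 0.4544 -0.0683  0.0682] [ 0.3  0.5 -0.7]
```

```bash
python3 -c "
from h import *
im,d,W=cloud('scene')
a=cv2.imread('pics/a.png')[150:390,180:500]
cv2.imwrite('pics/ab.png',np.hstack([cv2.resize(im[130:370,150:470,::-1],(400,300)),cv2.resize(a,(400,300))]))"
```

```text
(no output)
```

View pics/ab.png

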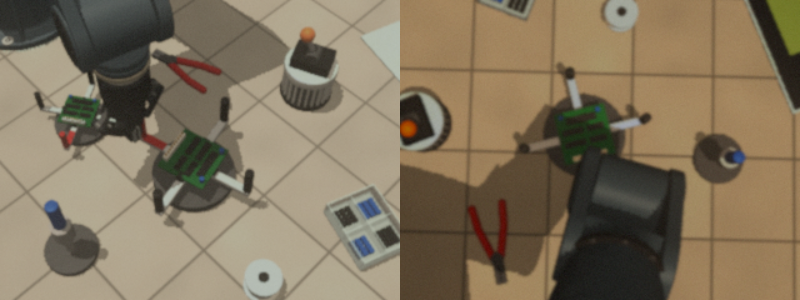

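Emit:
servo_tool:
  series:
    - [1, -0.2, -0.45, 0, 0, 0, 0]
    - [1, -0.4, -0.95, 0, 0, 0, 0]
    - [1, -0.6, -1.45, 0, 0, 0, 0]
    - [1, -0.75, -1.95, 0, 0, 0, 0]
    - [1, -0.9, -2.45, 0, 0, 0, 0]
    - [1, -1.0, -2.95, 0, 0, 0, 0]
    - [1, -1.05, -3.5, 0, 0, 0, 0]
    - [1, -1.15, -4.0, 0, 0, 0, 0]

```text
t: 4.2
eef_pos: [0.4437, -0.0288, 0.0683]
tool_rot: [3.142, -0.0, 0.001]
ft_force: [-0.2, -0.4, 0.4]
opening: -0.006
finger_force: 0.3
```

```bash
cat >> h.py <<'E'
def black(n="top"):
    im,d,W=cloud(n)
    x,y,H=W[...,0],W[...,1],W[...,2];r=np.hypot(x-.545,y+.02)
    m=(r>.085)&(r<.115)&(H>.088)&(H<.108)
    k,l,s,c=cv2.connectedComponentsWithStats(m.astype(np.uint8))
    for i in range(1,k):
        if s[i,4]>10:
            p=np.nanmedian(W[l==i],0);print(n,p.round(3),im[l==i].mean(0).round(),s[i,4],"ang",(np.degrees(np.arctan2(p[1]+.02,p[0]-.545))%360).round(1))
E
python3 -c "
from h import *
black();black('scene')"
```

```text
top [ 0.641 -0.031  0.099] [63. 53. 39.] 47 ang 353.2
top [0.557 0.081 0.099] [54. 44. 32.] 46 ang 83.5
top [ 0.529 -0.116  0.099] [65. 54. 39.] 47 ang 260.7
scene [ 0.452 -0.024  0.096] [68. 51. 44.] 94 ang 182.6
scene [0.562 0.077 0.098] [69. 63. 53.] 52 ang 79.9
scene [ 0.532 -0.12   0.099] [76. 70. 59.] 60 ang 262.8
scene [ 0.646 -0.036  0.099] [70. 66. 55.] 65 ang 351.2
```

Emit:
servo_tool:
  series:
    - [1, 0, -0.5, 0, 0, 0, 0]
    - [1, 0, -1.05, 0, 0, 0, 0]
    - [1, 0, -1.55, 0, 0, 0, 0]
    - [1, 0.1, -2.1, 0, 0, 0, 0]
    - [1, 0.15, -2.6, 0, 0, 0, 0]
    - [1, 0.3, -3.1, 0, 0, 0, 0]
    - [1, 0.4, -3.6, 0, 0, 0, 0]
    - [1, 0.6, -4.1, 0, 0, 0, 0]

```text
t: 5.1
eef_pos: [0.4496, 0.0122, 0.0683]
tool_rot: [-3.142, 0.0, 0.001]
ft_force: [-0.3, -0.6, 0.0]
opening: -0.006
finger_force: 0.3
```

```bash
python3 -c "
from h import *
black();black('scene')"
```

```text
top [ 0.627 -0.071  0.099] [64. 52. 38.] 46 ang 327.9
top [0.597 0.066 0.1  ] [61. 51. 37.] 49 ang 58.9
top [ 0.49  -0.102  0.099] [64. 54. 40.] 46 ang 235.8
scene [0.461 0.022 0.098] [76. 52. 44.] 110 ang 153.4
scene [0.602 0.061 0.098] [60. 56. 47.] 58 ang 55.2
scene [ 0.493 -0.104  0.098] [80. 75. 63.] 62 ang 238.3
scene [ 0.631 -0.076  0.098] [63. 59. 51.] 67 ang 327.0
```

Emit:
servo_tool:
  series:
    - [1, 0.2, -0.5, 0, 0, 0, 0]
    - [1, 0.4, -0.95, 0, 0, 0, 0]
    - [1, 0.65, -1.45, 0, 0, 0, 0]
    - [1, 0.9, -1.9, 0, 0, 0, 0]
    - [1, 1.2, -2.3, 0, 0, 0, 0]
    - [1, 1.5, -2.75, 0, 0, 0, 0]
    - [1, 1.85, -3.15, 0, 0, 0, 0]
    - [1, 2.2, -3.5, 0, 0, 0, 0]

```text
t: 6.0
eef_pos: [0.4719, 0.0472, 0.0683]
tool_rot: [-3.142, 0.0, 0.001]
ft_force: [-1.3, -0.6, 0.5]
opening: 0.001
finger_force: 0.2
```

Emit:
servo_tool:
  series:
    - [1, 0.35, -0.35, 0, 0, 0, 0]
    - [1, 0.75, -0.7, 0, 0, 0, 0]
    - [1, 1.15, -1.05, 0, 0, 0, 0]
    - [1, 1.6, -1.35, 0, 0, 0, 0]
    - [1, 2.05, -1.6, 0, 0, 0, 0]
    - [1, 2.5, -1.9, 0, 0, 0, 0]
    - [1, 2.95, -2.1, 0, 0, 0, 0]
    - [1, 3.4, -2.3, 0, 0, 0, 0]

```text
t: 6.8
eef_pos: [0.5059, 0.07, 0.0683]
tool_rot: [-3.142, 0.0, 0.001]
ft_force: [-1.0, -1.3, -0.0]
opening: -0.002
finger_force: 0.2
```

```bash
python3 -c "
from h import *
black();black('scene')"
```

```text
top [0.64  0.002 0.099] [62. 52. 38.] 49 ang 13.1
top [ 0.563 -0.116  0.099] [69. 57. 42.] 46 ang 280.4
top [ 0.445 -0.038  0.099] [67. 56. 42.] 43 ang 190.2
scene [0.521 0.074 0.097] [82. 53. 45.] 99 ang 104.2
scene [ 0.449 -0.04   0.099] [78. 72. 60.] 54 ang 191.7
scene [ 0.644 -0.003  0.099] [76. 71. 59.] 60 ang 9.9
scene [ 0.566 -0.119  0.099] [66. 61. 51.] 63 ang 282.0
```

Emit:
servo_tool:
  series:
    - [1, 0.4, -0.15, 0, 0, 0, 0]
    - [1, 0.8, -0.3, 0, 0, 0, 0]
    - [1, 1.2, -0.4, 0, 0, 0, 0]
    - [1, 1.55, -0.5, 0, 0, 0, 0]
    - [1, 1.85, -0.6, 0, 0, 0, 0]
    - [1, 2.05, -0.65, 0, 0, 0, 0]
    - [1, 2.2, -0.65, 0, 0, 0, 0]
    - [1, 2.3, -0.65, 0, 0, 0, 0]

```text
t: 7.7
eef_pos: [0.5286, 0.0764, 0.0683]
tool_rot: [-3.142, 0.0, 0.001]
ft_force: [-0.2, 0.8, -0.6]
opening: 0.001
finger_force: 0.3
```

Emit:
servo_tool:
  series:
    - [1, 0, 0, 0, 0, 0, 0]
    - [1, -0.2, 0, 0, 0, 0, 0]
    - [1, -0.6, 0, 0, 0, 0, 0]
    - [1, -1.2, 0, 0, 0, 0, 0]
    - [1, -2, 0, 0, 0, 0, 0]
    - [1, -2.8, 0, 0, 0, 0, 0]
    - [1, -3.5, 0, 0, 0, 0, 0]
    - [1, -4, 0, 0, 0, 0, 0]

```text
t: 8.5
eef_pos: [0.4878, 0.0763, 0.0683]
tool_rot: [3.142, 0.0, 0.001]
ft_force: [0.2, 0.0, 1.0]
opening: -0.0
finger_force: 0.0
```

```bash
python3 -c "
from h import *
black();black('scene')"
```

```text
top [ 0.642 -0.021  0.098] [63. 53. 38.] 46 ang 359.2
top [0.548 0.081 0.099] [89. 36. 25.] 27 ang 88.5
top [ 0.541 -0.118  0.099] [69. 57. 42.] 49 ang 267.6
top [ 0.443 -0.015  0.099] [74. 62. 48.] 49 ang 177.0
scene [0.498 0.072 0.097] [57. 53. 46.] 53 ang 117.3
scene [ 0.448 -0.018  0.099] [75. 69. 58.] 57 ang 179.0
scene [0.55  0.078 0.098] [99. 51. 43.] 55 ang 86.9
scene [ 0.544 -0.121  0.098] [79. 73. 61.] 63 ang 269.5
scene [ 0.647 -0.025  0.099] [72. 67. 56.] 65 ang 357.4
```

Emit:
servo_tool:
  series:
    - [1, 0, 0, -1, 0, 0, 0]
    - [1, 0, 0, -3.5, 0, 0, 0]
    - [1, 0, 0, -6.5, 0, 0, 0]
    - [1, 0, 0, -9.5, 0, 0, -3]
    - [1, 0, -1, -12, 0, 0, -8]
    - [1, 0, -3.5, -13, 0, 0, -14]
    - [1, 0, -5.5, -13, 0, 0, -20]
    - [1, 0, -6.5, -13, 0, 0, -23]

```text
t: 9.4
eef_pos: [0.4889, 0.1426, 0.1996]
tool_rot: [3.141, -0.002, 0.407]
ft_force: [-0.7, -0.5, -0.4]
opening: -0.002
finger_force: 0.0
```

Run:
```python
from h import *
s=manip.sense();p=s["eef_pos"];print(p,s["tool_rot"])
from scipy.spatial.transform import Rotation as Ro
R=Ro.from_euler("xyz",s["tool_rot"])
print("to start cm",R.inv().apply(np.array([.497,.230,.131])-p)*100)
```

```text
[0.48889641 0.14261693 0.19960699] [ 3.14135565e+00 -1.87737865e-03  4.06752459e-01]
to start cm [ 4.1884815  -7.70637911  6.8667484 ]
```

Emit:
servo_tool:
  series:
    - [1, 0.7, -1.3, 0, 0, 0, 0]
    - [1, 2, -3.7, 0, 0, 0, 0]
    - [1, 3.4, -6.2, 0, 0, 0, 0]
    - [1, 4.2, -7.7, 1, 0, 0, 0]
    - [1, 4.2, -7.7, 3, 0, 0, 0]
    - [1, 4.2, -7.7, 5, 0, 0, 0]
    - [1, 4.2, -7.7, 6.5, 0, 0, 0]
    - [1, 4.2, -7.7, 6.9, 0, 0, 0]

```text
t: 10.2
eef_pos: [0.4961, 0.2282, 0.1272]
tool_rot: [-3.141, 0.003, 0.401]
ft_force: [0.2, -0.5, 0.4]
opening: -0.001
finger_force: 0.0
```

Run:
```python
from h import *
im,d,W=cloud("scene");cv2.imwrite("pics/t1.png",cv2.resize(im[100:260,300:500,::-1],(800,600)))
s=manip.sense();print(s["eef_pos"],s["tool_rot"])
```

```text
[0.49641204 0.22830814 0.127723  ] [-3.14148636e+00  2.55575271e-03  4.01095043e-01]
```

View pics/t1.png

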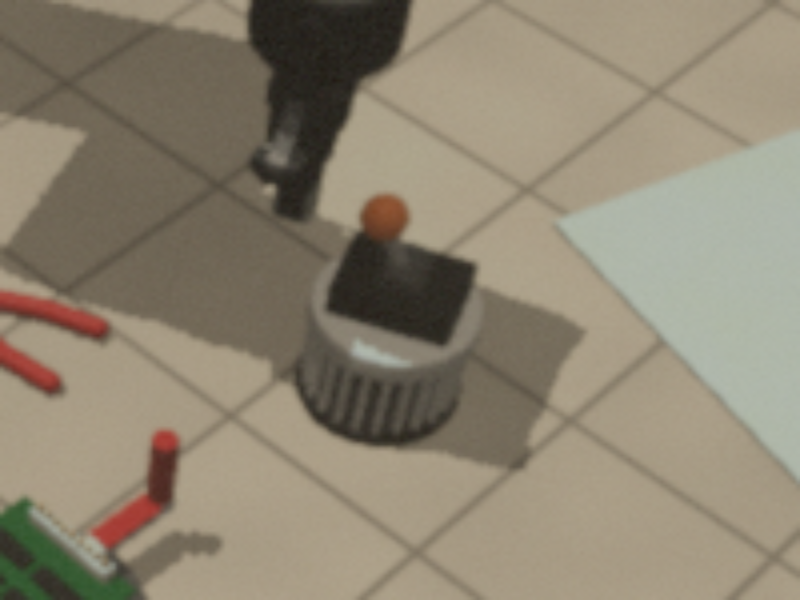

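The picture shows the closed finger at about (300,200), behind the orange ball at (384,216). The red arm at lower left points at the extractor.

Emit:
servo_tool:
  series:
    - [1, 0.5, 0, -0.3, 0, 0, 0]
    - [1, 1.1, 0, -0.3, 0, 0, 0]
    - [1, 1.6, 0, -0.3, 0, 0, 0]
    - [1, 2.1, -0.1, -0.3, 0, 0, 0]
    - [1, 2.6, -0.1, -0.3, 0, 0, 0]
    - [1, 3.1, -0.1, -0.3, 0, 0, 0]
    - [1, 3.6, -0.1, -0.3, 0, 0, 0]
    - [1, 4.1, -0.1, -0.3, 0, 0, 0]

```text
t: 11.05
eef_pos: [0.5348, 0.2457, 0.1323]
tool_rot: [-3.142, -0.0, 0.402]
ft_force: [-1.1, -1.3, 1.6]
opening: 0.001
finger_force: 1.0
```

Emit:
servo_tool:
  series:
    - [1, 0.3, 0, 0, 0, 0, 0]
    - [1, 0.6, 0, 0, 0, 0, 0]
    - [1, 0.9, 0, 0, 0, 0, 0]
    - [1, 1.2, 0, 0, 0, 0, 0]
    - [1, 1.5, 0, 0, 0, 0, 0]
    - [1, 1.7, 0, 0, 0, 0, 0]
    - [1, 1.9, 0, 0, 0, 0, 0]
    - [1, 2.0, 0, 0, 0, 0, 0]

```text
t: 11.85
eef_pos: [0.5527, 0.2534, 0.1321]
tool_rot: [-3.142, 0.001, 0.402]
ft_force: [-1.4, -1.2, -1.2]
opening: 0.001
finger_force: 0.8
```

```bash
cat >> h.py <<'E'
def ball():
    for n in("scene","top"):
        im,d,W=cloud(n);i=im.astype(int);r,g,b=i[...,0],i[...,1],i[...,2]
        m=(abs(W[...,0]-.556)<.07)&(abs(W[...,1]-.256)<.06)&(W[...,2]>.12)&(r>90)&(r>1.6*g)&(r>2*b)
        if m.sum()>5:
            q=W[m];p=np.nanmedian(q,0);e=p[:2]-[.556,.256];print(n,p.round(3),m.sum(),"along",(e@[.92,.39]).round(4),"range",np.nanmin(q[:,:2]@[.92,.39]-.6114).round(4),np.nanmax(q[:,:2]@[.92,.39]-.6114).round(4))
    s=manip.sense();print(s["eef_pos"],s["ft_force"])
E
python3 -c "
from h import *
ball()"
```

```text
scene [0.579 0.255 0.15 ] 78 along 0.0209 range 0.0105 0.0296
[0.55277627 0.25340188 0.13212699] [ 0.10525464 -0.28883215 -0.69436848]
```

Emit:
servo_tool:
  series:
    - [1, 0.05, 0, 0, 0, 0, 0]
    - [1, 0.1, 0, 0, 0, 0, 0]
    - [1, 0.15, 0, 0, 0, 0, 0]
    - [1, 0.2, 0, 0, 0, 0, 0]
    - [1, 0.25, 0, 0, 0, 0, 0]
    - [1, 0.3, 0, 0, 0, 0, 0]
    - [1, 0.3, 0, 0, 0, 0, 0]
    - [1, 0.3, 0, 0, 0, 0, 0]

```text
t: 12.75
eef_pos: [0.5546, 0.2542, 0.1321]
tool_rot: [-3.142, 0.003, 0.402]
ft_force: [-8.0, -2.9, 2.3]
opening: -0.001
finger_force: 4.0
```

It has reached the stop: force rose to about 8 N. I'll back off and check.

Emit:
servo_tool:
  series:
    - [1, -0.5, 0, 0, 0, 0, 0]
    - [1, -1.5, 0, 0, 0, 0, 0]
    - [1, -3.5, 0, 0, 0, 0, 0]
    - [1, -6, 0, 0, 0, 0, 0]
    - [1, -8, 0, -1, 0, 0, 0]
    - [1, -10, 0, -4, 0, 0, 0]
    - [1, -12, 0, -7, 0, 0, 0]
    - [1, -13, 0, -8, 0, 0, 0]

```text
t: 13.55
eef_pos: [0.4354, 0.2035, 0.2151]
tool_rot: [3.141, -0.004, 0.402]
ft_force: [-0.5, -0.5, 0.8]
opening: 0.004
finger_force: 0.0
```

Run:
```python
from h import *
ball();black()
im,d,W=cloud("scene");cv2.imwrite("pics/end.png",im[:,:,::-1])
```

```text
scene [0.583 0.254 0.146] 41 along 0.0242 range 0.0131 0.0325
top [0.575 0.262 0.15 ] 146 along 0.0197 range 0.009 0.0324
[0.43565048 0.20357816 0.21405913] [ 0.44713565  1.35754043 -0.18334736]
top [ 0.642 -0.021  0.099] [61. 51. 37.] 46 ang 359.2
top [0.545 0.081 0.1  ] [146.  48.  31.] 46 ang 89.8
top [ 0.539 -0.118  0.099] [66. 55. 40.] 49 ang 266.6
top [ 0.443 -0.015  0.099] [75. 62. 47.] 49 ang 177.0
```

View pics/end.png

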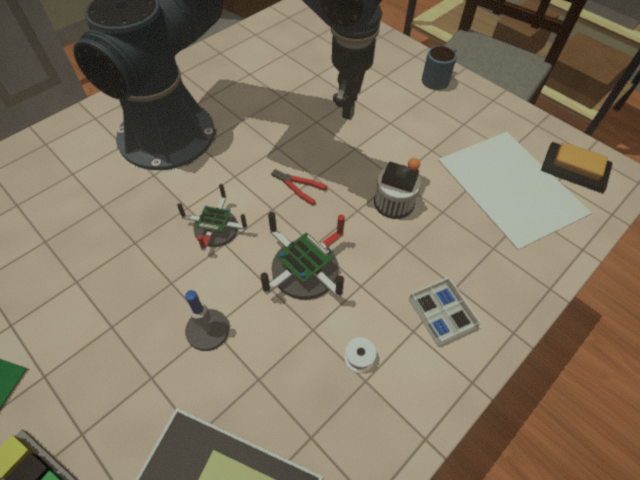

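The picture shows the red post at (341,222) with its arm in line with the extractor. The toggle ball is over at (414,164), and nothing else has moved.

```bash
python3 -c "
from cell import manip
print(manip.finish_job())"
```

```text
the job is handed in; nothing more can be done
None
```

The job is handed in: the red arm points at the middle of the extractor to within about 1°, the toggle was pushed on to its stop, the holder shifted by only about 3 mm, and the bystanders look unmoved in the final picture; no verdict came back.

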